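# Clamp a stained-glass panel in the spring holder

## Task

Take the framed glass panel off its wooden block and load it lengthways into the spring holder: tuck one end into the groove of one jaw, push that jaw back with it until the other end can be lowered past the other jaw's lip, then ease it back and let go, so that the two springs hold it level and centred with an end in each groove. The glass is fragile: never load the holder with more than about 15 N, neither with the panel (a hard snap across counts too) nor with the gripper. The height at which the jaws are set is not known exactly, so feel for the ledge. Leave the other things on the bench where they are.

Things in the scene. Friction and masses are not known exactly. Their poses are not given: they have to be found in the camera images.
- panel: Stained-glass panel in a grey metal frame: rigid, fragile plate 60 mm wide (its x), 120 mm long (its y), 6 mm thick (z), 0.10 to 0.16 kg, same either way round. Origin: centre of its underside, z up. Starts flat on the wooden block, its long sides overhanging by about 11 mm each. Clamped, it presses each jaw about 5 mm back.
- block: Wooden block, fixed, 38 mm (x) by 90 mm (y) by 22 mm high, on which the panel starts. Origin: centre of its underside on the table.
- holder: Fixed spring holder, base 90 (x) by 250 mm (y). Origin: centre of the base's underside on the table, z up. Clamped to posts 68 mm high at its ends, a head with two rods along y carries two facing aluminium jaws, 46 mm wide, centred at x = 0. The head's height is set differently each time and not measured: the jaws' ledge tops are 42 to 54 mm above the table; rod tops 14 mm lower.
- jaw_p (a joint): How far the jaw on the holder's +y side is pushed outwards (holder +y): 0 m at rest, stop at 0.023 m; spring 400 N/m, no force at rest (2 N at 5 mm, 6.4 N at 16 mm, 9.2 N at the stop), friction 0.2 N. At rest its groove's back wall is at holder y = +55 mm. To get the panel's other end down past the other lip, one jaw must be pushed back at least 16 mm.
- jaw_n (a joint): The same for the mirrored jaw (back wall at y = -55 mm at rest, pushed towards holder -y). Each jaw's groove faces the middle and is 9 mm high: below, a ledge 14 mm deep from the back wall; above, a lip 6 mm deep and 5 mm thick. So the ledge sticks out 8 mm beyond the lip, and at rest the back walls are 110 mm apart, the lips 98 mm, the ledges 82 mm.
- foil_roll: Bystander, to be left alone: roll of copper foil, 36 mm across, 8 mm high, lies flat about 95 mm from the block's centre beyond one end of the panel. Origin: on its underside, near its middle.
- solder_spool: Bystander, to be left alone: solder spool, 50 mm across, 36 mm high, upright. Origin: on its underside, near its middle.
- flux_jar: Bystander, to be left alone: flux jar, 44 mm across, 50 mm high, upright. Origin: on its underside, near its middle.
- flux_brush: Bystander, to be left alone: brush, 160 mm long, lying. Origin: on its underside, near its middle.
- lead_tool: Bystander, to be left alone: screwdriver, 180 mm long, lying. Origin: on its underside, near its middle.
- pliers: Bystander, to be left alone: pliers, about 140 mm long, black grips, lying. Origin: on its underside, near its middle.
- glass_offcut: Bystander, to be left alone: loose piece of green glass, 45 by 70 by 4 mm, lying. Origin: on its underside, near its middle.

How it is judged:
By the outcome, as a careful person would: the job done as asked, in the order asked, and still so for the second after the job is handed in, with the robot touching nothing.
It also fails if it takes over 72 s, if anything falls off the work surface, if the arm or the gripper's body presses on something with over 40 N, if the wrist force passes 120 N, or if a joint passes its speed limit or range.

## Robot

A 7-joint arm with a two-finger parallel gripper is mounted at the origin on the work surface. World frame = base frame: x ahead of the robot, y to its left, z up, the work surface at z = 0. Lengths are in m, angles in rad, forces in N, time in s.
With the tool pointing down it reaches from about 0.425 to 0.875 m from the base axis. Payload 8.4 kg.
Tool frame: the origin (TCP) lies at the very end of the fingers, on their centre line; the grasp point (between the pads) lies 19 mm behind it; z points along the fingers, y is the line along which they close (so a half turn about z gives the same grasp; the last joint's range is limited). The gripper opens to 87 mm and grips with 3 to 60 N. Pads are 19 mm wide; open, the fingers measure 117 mm over their backs; the gripper's body (75 mm by 190 mm) begins 51 mm behind the grasp point.
Start: joints at [1.195, 0.333, 0.04, 1.465, -0.013, 1.343, -0.059], TCP at [0.178, -0.625, 0.223] pointing down, gripper open.
Joint ranges: [-2.58, 2.58], [-0.38, 2.09], [-1.3, 1.39], [0.25, 2.4], [-1.5, 4.64], [0.08, 2.09], [-2.65, 2.65]. Speed limits (rad/s): [2.22, 2.22, 2.79, 2.79, 3.14, 3.14, 3.14].

## Interface

Orientations are given as a 3x3 rotation matrix whose columns are the frame's x, y, z axes.
In Python, from cell import monitor, vision, env gives the robot as it stands.
- The arm moves only by the tool move_arm, never from a script. Its argument "increments" is text: rows parted by semicolons, each of 7 numbers parted by spaces: the shift along the tool's x, y, z in cm, then the turn, a rotation vector about the tool's x, y, z in rad, then the finger opening in cm, from 0 to 8.7. In form: x y z ax ay az gripper; .... A call has 1 to 5 rows; each row shifts and turns the commanded pose from where the row before left it, along the tool's axes as they then stand; what a row does not reach is not made up. A row lasts 1/12 s, in which the tool goes at most 41.7 mm and 7.16 degrees, less where a joint would pass 70% of its speed; a pose out of reach is approached as far as the arm can. A call with a gripper value outside its range is refused whole. The fingers move at their own pace and stop on an object; "squeeze" is the grip in N (left out, the last holds). Time passes only in rows, so rows that do not move let the fingers close. It gives the time, the measured TCP pose, the force, the opening and the grip force at its end, in the units of the state.
- monitor.get_obs(): the state, without advancing time (a new reading comes with each control period).
- vision.snapshot(name): name is "side" or "top" or "wrist"; returns the picture (480x640x3 uint8, blue, green, red); there is no depth.
- vision.get_calibration(name): a dict with "camera_matrix" (3x3 intrinsics, pixels), "eye" and "orientation" of the camera in the world. Camera axes: x right, y down, z forward; pixel columns grow to the right and rows downward; lengths in m; the calibration is good to about 2 mm. A picture is of the moment at which its call begins: read the wrist's pose just before it. get_calibration takes no time and is no camera call; for the wrist camera it gives the pose at the moment of the call.
- env.finish_job(): hands the job in; it is judged then, once.
The state is a dict: "time": time; "joints": joint angles; "dq": joint speeds; "joint_efforts": joint torques, N m; "ee_pos": TCP position; "ee_rot": TCP orientation; "wrist_force": force on the tool from outside, world axes, zero at the start; "wrist_torque": the same for the moment, N m; "opening": finger opening in m; "grip_force": force on a finger pad.
Only numpy, scipy, OpenCV 4.12 (cv2) and the standard library are available. Lean on these libraries where they do the work, as an engineer would, in place of code of your own. Each camera call takes 0.05 s, during which the arm holds its last target. There are 200 camera calls.

## Working session

There is one attempt and no reset: what is moved stays moved. The work goes in short steps, Python scripts to look and compute and a tool call to move; the robot and the scene stay as the last step left them, time stands still between calls to the robot, and variables do not carry over. Pictures are saved under pics/ and viewed, at most 10 in all, crops included, and the job is handed in when it is done.

Besides the shell and the picture viewer there is one more tool, called as name(argument=value, ...) on one line, values as JSON. move_arm: Moves the arm, as the interface text tells. Its arguments: {"type":"object","properties":{"increments":{"type":"string"},"squeeze":{"type":"number"}},"required":["increments"]}

```bash
ls; mkdir -p pics; python3 - <<'E'
from cell import monitor, vision, env
import cv2, numpy as np
o=monitor.get_obs(); print(o)
for n in ("top","side"):
    cv2.imwrite(f"pics/{n}0.png",vision.snapshot(n)); print(n,vision.get_calibration(n))
E
```

```text
pics
{'time': 0.0, 'joints': array([ 1.19481507,  0.33388776,  0.03986839,  1.46630046, -0.0133974 ,
        1.34331726, -0.05846213]), 'dq': array([-5.81530776e-04, -3.65393289e-04, -1.45410709e-03,  7.39431530e-04,
       -4.04320680e-05,  3.25194260e-04, -1.02159521e-03]), 'joint_efforts': array([-2.01979447e-04, -6.56349277e+01,  1.33519940e+00, -4.03805459e+01,
       -5.98503649e-02,  4.49213083e-02,  1.40720831e-04]), 'ee_pos': array([ 0.17745791, -0.6247969 ,  0.22165989]), 'ee_rot': array([[ 9.61932847e-01,  2.73285360e-01, -5.56287156e-04],
       [ 2.73285903e-01, -9.61931605e-01,  1.55015411e-03],
       [-1.11475773e-04, -1.64316959e-03, -9.99998644e-01]]), 'wrist_force': array([-0.17128804,  0.50436769, -0.1859103 ]), 'wrist_torque': array([ 0.04177596,  0.00468246, -0.04018902]), 'grip_force': 0.0, 'opening': 0.08695224734813804}
top {'camera_matrix': array([[508.20228897,   0.        , 324.01214009],
       [  0.        , 508.20228897, 237.70511006],
       [  0.        ,   0.        ,   1.        ]]), 'eye': array([ 0.55552269, -0.00192685,  1.24946567]), 'orientation': array([[-0.01175686, -0.99890113,  0.04536861],
       [-0.99991352,  0.01201196,  0.00535422],
       [-0.0058933 , -0.04530174, -0.99895597]])}
side {'camera_matrix': array([[486.18415847,   0.        , 317.96385216],
       [  0.        , 486.18415847, 242.11582971],
       [  0.        ,   0.        ,   1.        ]]), 'eye': array([ 0.38968578, -0.83542018,  0.93992354]), 'orientation': array([[ 9.69296810e-01, -1.73654992e-01,  1.74090891e-01],
       [-2.45892567e-01, -6.86649465e-01,  6.84141329e-01],
       [ 7.34860164e-04, -7.05943663e-01, -7.08267608e-01]])}
```

View pics/top0.png

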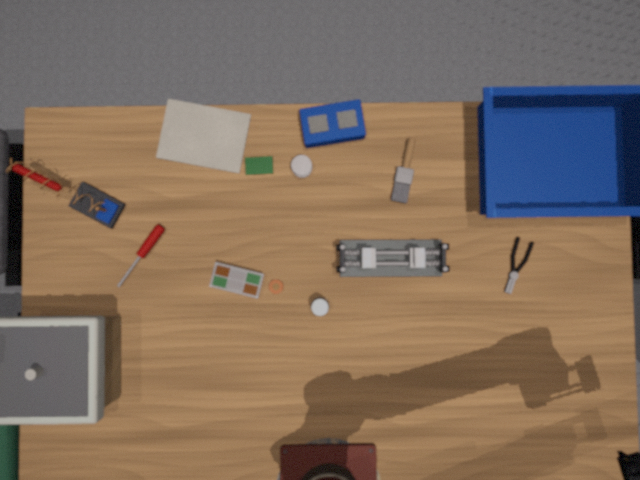

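View pics/side0.png

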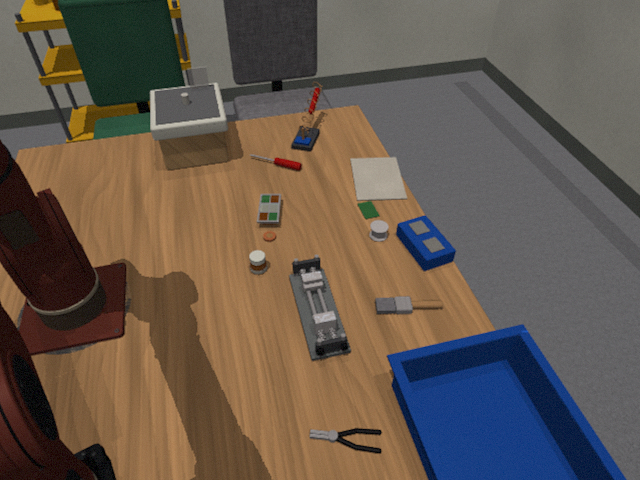

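The top view shows the panel at about (237,280), the foil roll at (276,286), the holder from (337,257) to (449,257) and the flux jar at (320,307). The side view agrees: panel (270,209), holder (320,308). Next I measure them.

```bash
cat > h.py <<'E'
import numpy as np, cv2
from cell import monitor, vision, env
def ray(cal,uv,z):
    d=cal["orientation"]@np.linalg.inv(cal["camera_matrix"])@np.array([uv[0],uv[1],1.0])
    return cal["eye"]+d*(z-cal["eye"][2])/d[2]
def proj(cal,p):
    c=cal["camera_matrix"]@(cal["orientation"].T@(np.asarray(p)-cal["eye"])); return c[:2]/c[2]
def rect(cal,mask,z,off=(0,0)):
    cs,_=cv2.findContours(mask,cv2.RETR_EXTERNAL,cv2.CHAIN_APPROX_NONE)
    c=max(cs,key=cv2.contourArea)[:,0,:]+np.array(off)
    w=np.array([ray(cal,p,z)[:2] for p in c],np.float32)*1000
    return cv2.minAreaRect(w),c
E
python3 - <<'E'
from h import *
im=cv2.imread("pics/top0.png"); cal=vision.get_calibration("top")
hsv=cv2.cvtColor(im,cv2.COLOR_BGR2HSV)
def do(x0,y0,x1,y1,z,f):
    m=f(hsv[y0:y1,x0:x1]).astype(np.uint8)*255
    m=cv2.morphologyEx(m,cv2.MORPH_CLOSE,np.ones((7,7)))
    r,c=rect(cal,m,z,(x0,y0)); print(r, c.min(0),c.max(0))
print(hsv[285,200],hsv[263,230],hsv[245,345],hsv[280,222],hsv[283,250])
lowsat=lambda h:(h[...,1]<75)
panel=lambda h:(h[...,1]<75)|((h[...,0]>35)&(h[...,0]<90))
do(200,250,267,310,.028,panel)
do(328,230,460,285,.0,lowsat)
big=lambda x0,y0,x1,y1,k:cv2.resize(im[y0:y1,x0:x1],None,fx=k,fy=k,interpolation=cv2.INTER_CUBIC)
s=cv2.imread("pics/side0.png")
a=big(200,230,330,310,6); b=big(330,230,460,290,6)
cv2.imwrite("pics/c1.png",cv2.resize(np.vstack([a,b[:240]]),None,fx=.9,fy=.9) if 0 else cv2.resize(np.vstack([big(200,250,300,310,6)[:,:],cv2.resize(im[235:280,333:453],(600,225),interpolation=cv2.INTER_CUBIC)]),None,fx=1,fy=1))
E
```

```text
[ 15 113 163] [ 14 112 127] [  0   2 113] [ 59  92 116] [ 24  29 132]
((512.0962524414062, 213.07635498046875), (130.20310974121094, 64.12486267089844), 75.70095825195312) [209 262] [266 298]
((561.6743774414062, -162.54071044921875), (272.0604553222656, 90.7453842163086), 89.33647155761719) [337 239] [448 276]
```

View pics/c1.png

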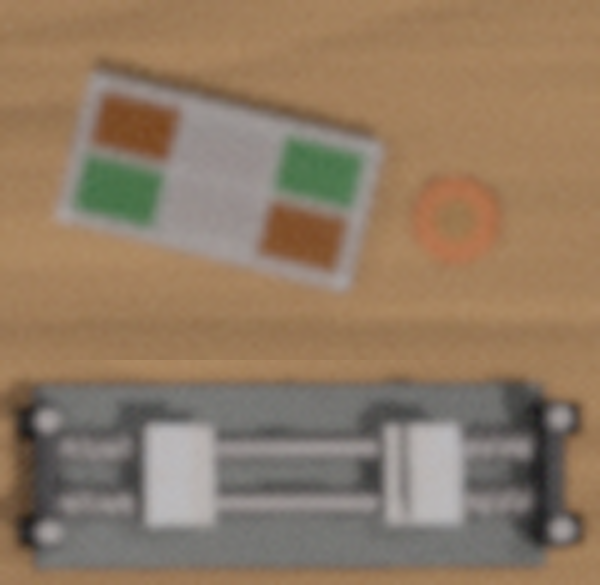

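The crop shows the panel centred at about pixel (237,280), yawed about -15°, and the holder base centred at (391,258) with its long axis along world y. The sizes match the task. I move above the holder for a close look, first turning the tool so its axes line up with the world's.

move_arm(increments="0 0 0 0 0 -0.118 8.7;0 0 0 0 0 -0.118 8.7;0 0 0 0 0 -0.118 8.7;0 0 0 0 0 -0.118 8.7;0 0 0 0 0 -0.118 8.7")

```text
time: 0.52
ee_pos: [0.1775, -0.625, 0.222]
ee_rot: [[0.643, 0.766, -0.0], [0.766, -0.643, 0.001], [0.0, -0.001, -1.0]]
wrist_force: [-0.3, 0.4, -0.3]
opening: 0.0868
grip_force: 0.0
```

move_arm(increments="0 0 0 0 0 -0.118 8.7;0 0 0 0 0 -0.118 8.7;0 0 0 0 0 -0.118 8.7;0 0 0 0 0 -0.118 8.7;0 0 0 0 0 -0.118 8.7")

```text
time: 0.93
ee_pos: [0.1775, -0.625, 0.222]
ee_rot: [[0.108, 0.994, -0.0], [0.994, -0.108, 0.001], [0.001, -0.0, -1.0]]
wrist_force: [-1.0, -0.9, 0.4]
opening: 0.0867
grip_force: 0.0
```

move_arm(increments="0 0 0 0 0 -0.114 8.7;3 2.5 -0.2 0 0 0 8.7;3 2.5 -0.2 0 0 0 8.7;3 2.5 -0.2 0 0 0 8.7;3 2.5 -0.2 0 0 0 8.7")

```text
time: 1.35
ee_pos: [0.2782, -0.5036, 0.2301]
ee_rot: [[0.001, 1.0, -0.0], [1.0, -0.001, 0.001], [0.001, -0.0, -1.0]]
wrist_force: [1.5, -0.8, -0.2]
opening: 0.0867
grip_force: 0.0
```

move_arm(increments="3 2.5 -0.2 0 0 0 8.7;3 2.5 -0.2 0 0 0 8.7;3 2.5 -0.2 0 0 0 8.7;3 2.5 -0.2 0 0 0 8.7;3 2.5 -0.2 0 0 0 8.7")

```text
time: 1.77
ee_pos: [0.4033, -0.3535, 0.2405]
ee_rot: [[0.0, 1.0, -0.0], [1.0, -0.0, 0.0], [0.0, -0.0, -1.0]]
wrist_force: [1.2, -1.8, 0.2]
opening: 0.0872
grip_force: 0.0
```

move_arm(increments="3 2.5 -0.2 0 0 0 8.7;3 2.5 -0.2 0 0 0 8.7;3 2.5 -0.2 0 0 0 8.7;3 2.5 -0.2 0 0 0 8.7;3 2.5 -0.2 0 0 0 8.7")

```text
time: 2.18
ee_pos: [0.5283, -0.2036, 0.2505]
ee_rot: [[0.0, 1.0, -0.0], [1.0, -0.0, -0.0], [-0.0, -0.0, -1.0]]
wrist_force: [1.0, 0.7, -0.4]
opening: 0.0869
grip_force: 0.0
```

```bash
python3 - <<'E'
from h import *
im=vision.snapshot("wrist"); cal=vision.get_calibration("wrist"); print(cal)
cv2.imwrite("pics/w1.png",im); print(proj(cal,[.56,-.1625,.05]),monitor.get_obs()["wrist_force"])
import pickle; pickle.dump(cal,open("w1.pkl","wb"))
E
```

```text
{'camera_matrix': array([[342.86824187,   0.        , 321.3085693 ],
       [  0.        , 342.86824187, 240.82672248],
       [  0.        ,   0.        ,   1.        ]]), 'eye': array([ 0.53258054, -0.11791662,  0.41448378]), 'orientation': array([[ 0.99995158,  0.00789716,  0.00587178],
       [ 0.00920025, -0.96197145, -0.27299503],
       [ 0.0034926 ,  0.27303583, -0.96199752]])}
[345.6186529  187.53747425] [0.97050127 6.85607424 0.38070072]
```

View pics/w1.png

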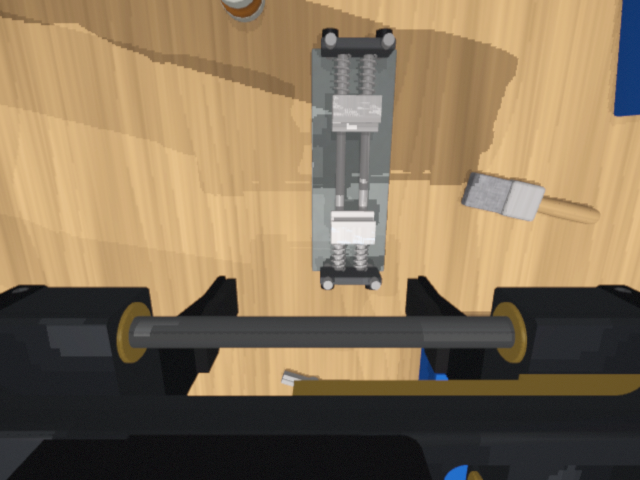

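The wrist view shows the holder upright in the picture: post tops at (330,38), (388,38), (328,284), (375,284), the +y jaw top at rows 96–130, and the -y jaw with its ledge starting at row 211 and lip at row 220. Next I get the centre and yaw from these and look closer at the jaws.

```bash
python3 - <<'E'
from h import *
import pickle
cal=pickle.load(open("w1.pkl","rb")); im=cv2.imread("pics/w1.png")
P=np.array([ray(cal,p,.068) for p in [(330,38),(388,38),(328,284),(375,284)]])[:,:2]; print(P.round(4),P.mean(0)); v=(P[0]+P[1]-P[2]-P[3])/2; print("len",np.linalg.norm(v),"yaw deg",np.degrees(np.arctan2(-v[0],v[1])))
g=cv2.cvtColor(im,cv2.COLOR_BGR2GRAY)
print("p",[(r,int(g[r,342:346].mean()),int(g[r,365:372].mean())) for r in range(90,138)])
print("n",[(r,int(g[r,338:370].mean())) for r in range(205,250)])
tc=vision.get_calibration("top")
B=np.array([ray(tc,p,0.0) for p in [(340.6,239.6),(441,239.6),(441,276.6),(340.6,276.6)]])[:,:2];print("top base",B.mean(0))
for h in (.042,.048,.054): print(h,"n ledge,lip y",ray(cal,(354,210.5),h)[:2],ray(cal,(354,220),h+.014)[:2])
E
```

```text
[[ 0.5408 -0.0265]
 [ 0.593  -0.026 ]
 [ 0.5424 -0.2651]
 [ 0.5937 -0.2647]] [ 0.56746082 -0.14557216]
len 0.238610896001695 yaw deg 0.28414167360432385
p [(90, 131, 132), (91, 137, 137), (92, 143, 141), (93, 142, 141), (94, 136, 133), (95, 167, 155), (96, 181, 173), (97, 182, 178), (98, 182, 178), (99, 182, 178), (100, 183, 178), (101, 183, 179), (102, 182, 186), (103, 183, 184), (104, 182, 181), (105, 182, 181), (106, 183, 181), (107, 187, 183), (108, 188, 188), (109, 190, 185), (110, 192, 181), (111, 190, 186), (112, 191, 189), (113, 193, 182), (114, 193, 178), (115, 189, 179), (116, 183, 181), (117, 180, 180), (118, 178, 177), (119, 179, 176), (120, 178, 176), (121, 177, 175), (122, 164, 159), (123, 161, 158), (124, 166, 164), (125, 165, 165), (126, 165, 164), (127, 173, 171), (128, 178, 176), (129, 180, 178), (130, 178, 178), (131, 152, 151), (132, 119, 122), (133, 108, 114), (134, 108, 114), (135, 114, 120), (136, 117, 123), (137, 117, 124)]
n [(205, 136), (206, 124), (207, 114), (208, 110), (209, 110), (210, 128), (211, 190), (212, 222), (213, 232), (214, 232), (215, 230), (216, 219), (217, 183), (218, 154), (219, 148), (220, 141), (221, 178), (222, 221), (223, 232), (224, 232), (225, 232), (226, 232), (227, 233), (228, 233), (229, 233), (230, 234), (231, 234), (232, 233), (233, 233), (234, 233), (235, 233), (236, 234), (237, 234), (238, 235), (239, 236), (240, 236), (241, 237), (242, 236), (243, 216), (244, 178), (245, 155), (246, 151), (247, 149), (248, 148), (249, 145)]
top base [ 0.56025926 -0.15851216]
0.042 n ledge,lip y [ 0.57055972 -0.18858523] [ 0.5694951  -0.19622246]
0.048 n ledge,lip y [ 0.56994795 -0.1874469 ] [ 0.56887726 -0.19491185]
0.054 n ledge,lip y [ 0.56933618 -0.18630856] [ 0.56825941 -0.19360123]
```

The arm was still settling during that picture, since the TCP lagged its target. I retake it at rest.

```bash
python3 - <<'E'
from h import *
import pickle
print(monitor.get_obs()["ee_pos"]); vision.snapshot("wrist"); vision.snapshot("wrist")
o=monitor.get_obs(); cal=vision.get_calibration("wrist"); im=vision.snapshot("wrist"); print(o["ee_pos"],monitor.get_obs()["ee_pos"],o["wrist_force"])
pickle.dump(cal,open("w2.pkl","wb")); cv2.imwrite("pics/w2.png",im)
u,v=proj(cal,[.561,-.1585,.05]); u=int(u);v=int(v);print(u,v)
x0,y0=u-65,v-150; x0=max(x0,0);y0=max(y0,0); c=im[y0:y0+290,x0:x0+130]; print(x0,y0)
cv2.imwrite("pics/w2c.png",cv2.resize(cv2.rotate(c,cv2.ROTATE_90_COUNTERCLOCKWISE),(800,360),interpolation=cv2.INTER_CUBIC)); print(c.shape)
E
```

```text
[ 0.53304476 -0.1952282   0.25099258]
[ 0.52921398 -0.20160708  0.25034394] [ 0.52790698 -0.20418389  0.25011821] [ 0.29050307 -0.22233144 -0.20567875]
350 177
285 27
(290, 130, 3)
```

View pics/w2c.png

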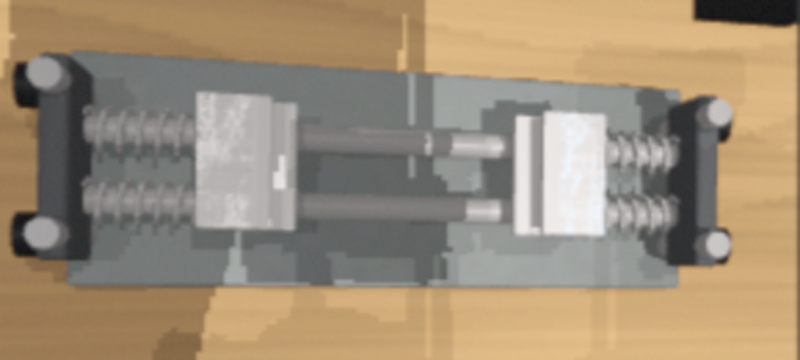

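The crop shows post tops at display (44,72), (42,233), (719,112), (718,244), the +y lip edge at x'≈270 and ledge edge at ≈297, and the -y ledge edge at ≈514 and lip at ≈543.

```bash
python3 - <<'E'
from h import *
import pickle
cal=pickle.load(open("w2.pkl","rb"))
q=lambda x,y:(414-y/2.769,27+x/2.7586)
P=np.array([ray(cal,q(*p),.068) for p in [(44,72),(42,233),(719,112),(718,244)]])[:,:2]; print(P.round(4),P.mean(0)); v=(P[0]+P[1]-P[2]-P[3])/2; print("len",np.linalg.norm(v),"yaw deg",np.degrees(np.arctan2(-v[0],v[1])))
B=np.array([ray(cal,q(*p),.008) for p in [(75,52),(68,286),(680,90),(678,286)]])[:,:2];print("base",B.round(4),B.mean(0))
for h in (.042,.048,.054):
  a=[ray(cal,q(*p),z)[1] for p,z in [((270,160),h+.014),((297,160),h),((514,175),h),((543,175),h+.014),((196,160),h+.014),((606,175),h+.014)]]
  print(h,np.round(a,4),"lips",a[0]-a[3],"ledges",a[1]-a[2],"centres",(a[0]+a[3])/2,(a[1]+a[2])/2)
  print("x",[ray(cal,q(*p),h+.014)[0].round(4) for p in [(235,92),(235,228),(575,113),(575,235)]])
E
```

```text
[[ 0.5891 -0.0372]
 [ 0.5368 -0.0369]
 [ 0.5878 -0.2756]
 [ 0.5357 -0.2755]] [ 0.56234703 -0.1563001 ]
len 0.23849572524692625 yaw deg -0.2873796011822255
base [[ 0.6078 -0.0327]
 [ 0.5178 -0.0309]
 [ 0.607  -0.2825]
 [ 0.5174 -0.2821]] [ 0.56252297 -0.15706593]
0.042 [-0.1067 -0.1156 -0.1985 -0.2071 -0.082  -0.2327] lips 0.10044038381416931 ledges 0.08287592463925408 centres -0.15692323660051535 -0.15708066933461606
x [np.float64(0.5878), np.float64(0.5396), np.float64(0.5864), np.float64(0.5388)]
0.048 [-0.107  -0.1158 -0.1973 -0.2057 -0.0827 -0.2309] lips 0.09875553516906786 ledges 0.08153807737868246 centres -0.15636933388158009 -0.15654508877542245
x [np.float64(0.5868), np.float64(0.5395), np.float64(0.5855), np.float64(0.5387)]
0.054 [-0.1073 -0.1159 -0.1961 -0.2044 -0.0834 -0.229 ] lips 0.09707068652396644 ledges 0.08020023011811087 centres -0.15581543116264485 -0.15600950821622883
x [np.float64(0.5858), np.float64(0.5393), np.float64(0.5845), np.float64(0.5385)]
```

move_arm(increments="2 -0.13 0 0 0 0 8.7;3.8 -0.13 0 0 0 0 8.7;4 -0.13 0 0 0 0 8.7;4 -0.13 0 0 0 0 8.7;4 -0.13 0 0 0 0 8.7")

```text
time: 2.8
ee_pos: [0.5202, -0.0278, 0.2504]
ee_rot: [[0.004, 1.0, -0.0], [1.0, -0.004, -0.001], [-0.001, -0.0, -1.0]]
wrist_force: [0.8, -0.0, -0.2]
opening: 0.0872
grip_force: 0.0
```

move_arm(increments="4 -0.13 0 0 0 0 8.7;4 -0.13 0 0 0 0 8.7;4 -0.13 0 0 0 0 8.7;4 -0.13 0 0 0 0 8.7;4 -0.13 0 0 0 0 8.7")

```text
time: 3.22
ee_pos: [0.5146, 0.1722, 0.2505]
ee_rot: [[0.003, 1.0, 0.0], [1.0, -0.003, -0.001], [-0.001, 0.0, -1.0]]
wrist_force: [1.3, -0.3, 0.3]
opening: 0.0871
grip_force: 0.0
```

move_arm(increments="3 -0.13 0 0 0 0 8.7;1.2 0 0 0 0 0.087 8.7;0 0 0 0 0 0.085 8.7;0 0 0 0 0 0.085 8.7;0 0 0 0 0 0 8.7")

```text
time: 3.63
ee_pos: [0.5137, 0.213, 0.2501]
ee_rot: [[0.26, 0.966, -0.0], [0.966, -0.26, -0.001], [-0.001, -0.0, -1.0]]
wrist_force: [0.3, -0.7, -0.2]
opening: 0.0873
grip_force: 0.0
```

```bash
python3 - <<'E'
from h import *
import pickle
for i in range(4): vision.snapshot("top")
o=monitor.get_obs(); cal=vision.get_calibration("wrist"); im=vision.snapshot("wrist"); print(o["time"],o["ee_pos"],o["ee_rot"].round(4),monitor.get_obs()["ee_pos"],o["wrist_force"])
pickle.dump(cal,open("w3.pkl","wb")); cv2.imwrite("pics/w3.png",im)
print(proj(cal,[.512,.213,.028]))
hsv=cv2.cvtColor(im,cv2.COLOR_BGR2HSV); 
m=((hsv[...,1]<60)|((hsv[...,0]>35)&(hsv[...,0]<90))).astype(np.uint8)*255; m[285:]=0
m=cv2.morphologyEx(m,cv2.MORPH_CLOSE,np.ones((9,9)))
u,v=map(int,proj(cal,[.512,.213,.028])); m[:,:max(u-120,0)]=0;m[:,u+120:]=0
print(rect(cal,m,.028)[0])
cv2.imwrite("pics/w3c.png",im[:400,80:580])
E
```

```text
3.8333 [0.51360237 0.21362164 0.25048246] [[ 2.534e-01  9.674e-01 -0.000e+00]
 [ 9.674e-01 -2.534e-01 -5.000e-04]
 [-5.000e-04  1.000e-04 -1.000e+00]] [0.5135564  0.21385704 0.25051701] [-0.29763764  0.75370123  0.22165672]
[319.74468894 213.94854134]
((513.7283325195312, 217.03005981445312), (120.51785278320312, 60.34541702270508), 75.66585540771484)
```

View pics/w3c.png

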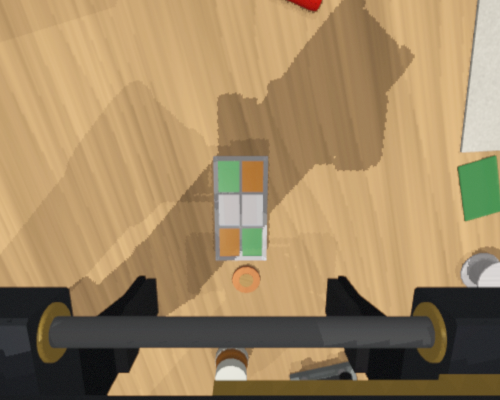

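The panel measures 120.5 × 60.3 mm (as it should), centre (0.5137, 0.2170), and the tool is already within 0.4° of its yaw. Descending to grip.

move_arm(increments="0.3 -0.07 2 0 0 -0.006 8.7;0 0 3.5 0 0 0 8.7;0 0 3.5 0 0 0 8.7;0 0 3.5 0 0 0 8.7;0 0 3.5 0 0 0 8.7")

```text
time: 4.3
ee_pos: [0.5135, 0.2173, 0.0892]
ee_rot: [[0.248, 0.969, 0.001], [0.969, -0.248, 0.0], [0.0, 0.001, -1.0]]
wrist_force: [0.3, -0.1, -0.7]
opening: 0.0872
grip_force: 0.0
```

move_arm(increments="0 0 3.5 0 0 0 8.7;0 0 2.5 0 0 0 8.7;0 0 1.5 0 0 0 8.7;0 0 0.75 0 0 0 8.7;0 0 0 0 0 0 8.7")

```text
time: 4.72
ee_pos: [0.5126, 0.2171, 0.0066]
ee_rot: [[0.248, 0.969, -0.003], [0.969, -0.248, -0.001], [-0.001, -0.002, -1.0]]
wrist_force: [0.7, -0.5, -0.0]
opening: 0.0873
grip_force: 0.0
```

move_arm(increments="0 0 0 0 0 0 8.7;0 0 0 0 0 0 8.7;0 0 0 0 0 0 7;0 0 0 0 0 0 6.6;0 0 0 0 0 0 6.4", squeeze=15)

```text
time: 5.13
ee_pos: [0.5139, 0.2179, 0.0089]
ee_rot: [[0.248, 0.969, 0.001], [0.969, -0.248, 0.0], [0.001, 0.001, -1.0]]
wrist_force: [-0.4, 0.6, 0.6]
opening: 0.0739
grip_force: 0.0
```

move_arm(increments="0 0 0 0 0 0 6.2;0 0 0 0 0 0 6.0;0 0 0 0 0 0 5.5;0 0 0 0 0 0 5.5;0 0 0 0 0 0 5.5")

```text
time: 5.55
ee_pos: [0.5135, 0.2178, 0.0082]
ee_rot: [[0.248, 0.969, 0.0], [0.969, -0.248, -0.0], [-0.0, 0.0, -1.0]]
wrist_force: [0.1, -0.9, 2.4]
opening: 0.0597
grip_force: 15.0
```

move_arm(increments="0 0 0 0 0 0 5.5;0 0 0 0 0 0 5.5;0 0 0 0 0 0 5.5;0 0 0 0 0 0 5.5;0 0 0 0 0 0 5.5", squeeze=35)

```text
time: 5.97
ee_pos: [0.5135, 0.2178, 0.0082]
ee_rot: [[0.248, 0.969, 0.0], [0.969, -0.248, 0.0], [0.0, 0.0, -1.0]]
wrist_force: [-0.5, -0.7, 4.1]
opening: 0.0597
grip_force: 35.0
```

move_arm(increments="0 0 -0.5 0 0 0 5.5;0 0 -1.5 0 0 0 5.5;0 0 -3 0 0 0 5.5;0 0 -4 0 0 0 5.5;0 0 -3 0 0 0 5.5")

```text
time: 6.38
ee_pos: [0.5132, 0.2183, 0.1304]
ee_rot: [[0.248, 0.969, -0.0], [0.969, -0.248, 0.001], [0.001, -0.0, -1.0]]
wrist_force: [0.8, 0.7, -1.2]
opening: 0.0594
grip_force: 35.0
```

move_arm(increments="0 0 -2 0 0 0 5.5;0 0 -1 0 0 -0.0823 5.5;0 0 0 0 0 -0.0823 5.5;0 0 0 0 0 -0.0822 5.5;0 0 0 0 0 0 5.5")

```text
time: 6.8
ee_pos: [0.5133, 0.2178, 0.1583]
ee_rot: [[0.0, 1.0, 0.0], [1.0, -0.0, 0.0], [0.0, 0.0, -1.0]]
wrist_force: [-0.5, -0.1, -0.3]
opening: 0.0594
grip_force: 35.0
```

move_arm(increments="-1.5 0.42 0 0 0 0 5.5;-3 0.42 0 0 0 0 5.5;-4 0.42 0 0 0 0 5.5;-4 0.42 0 0 0 0 5.5;-4 0.42 0 0 0 0 5.5")

```text
time: 7.22
ee_pos: [0.5333, 0.0513, 0.158]
ee_rot: [[0.006, 1.0, -0.0], [1.0, -0.006, 0.0], [0.0, -0.0, -1.0]]
wrist_force: [0.7, -0.2, -2.0]
opening: 0.0594
grip_force: 35.0
```

move_arm(increments="-4 0.42 0 0 0 0 5.5;-4 0.42 0 0 0 0 5.5;-4 0.42 0 0 0 0 5.5;-4 0.42 0 0 0 0 5.5;-3.5 0.42 0 0 0 0 5.5")

```text
time: 7.63
ee_pos: [0.5534, -0.1453, 0.1579]
ee_rot: [[0.009, 1.0, -0.0], [1.0, -0.009, -0.0], [-0.0, -0.0, -1.0]]
wrist_force: [1.2, -0.2, -1.1]
opening: 0.0593
grip_force: 35.0
```

move_arm(increments="-2 0.42 0 0 0 0 5.5;-1.05 0.42 0 0 0 0 5.5;0 0 0 0 -0.0875 0 5.5;0 0 0 0 -0.0875 0 5.5;0 0 0 0 0 0 5.5")

```text
time: 8.05
ee_pos: [0.563, -0.1673, 0.1579]
ee_rot: [[-0.001, 1.0, 0.001], [0.984, 0.001, -0.176], [-0.176, 0.001, -0.984]]
wrist_force: [1.1, 0.9, -0.7]
opening: 0.0592
grip_force: 35.0
```

```bash
python3 - <<'E'
from h import *
import pickle
for i in range(5): vision.snapshot("top")
o=monitor.get_obs(); cal=vision.get_calibration("wrist"); im=vision.snapshot("wrist"); print(o["time"],o["ee_pos"],o["ee_rot"].round(4),o["wrist_force"],o["wrist_torque"],o["grip_force"])
pickle.dump((cal,o),open("w4.pkl","wb")); cv2.imwrite("pics/w4.png",im)
E
```

```text
8.3 [ 0.56205652 -0.17315115  0.15799907] [[ 5.400e-03  1.000e+00 -1.100e-03]
 [ 9.849e-01 -5.500e-03 -1.731e-01]
 [-1.731e-01 -2.000e-04 -9.849e-01]] [-0.65007199 -0.62374289 -0.74160066] [ 0.26935244 -0.08571389  0.04966183] 34.998929500579834
```

View pics/w4.png

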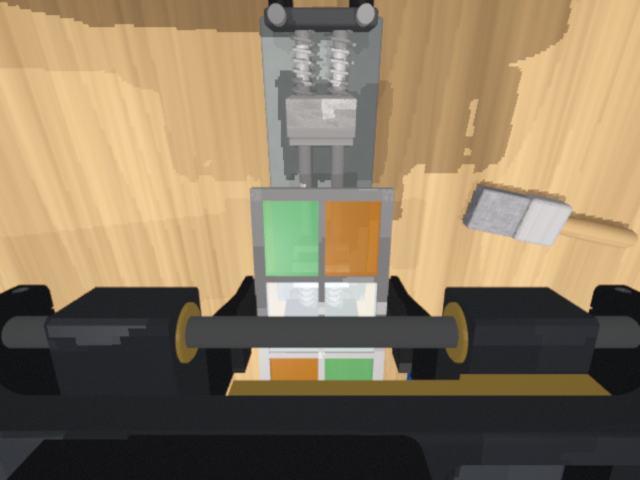

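The wrist view shows the held panel's leading end at row 188 (columns 252–393) and, beyond it, the +y jaw at columns 286–356 with its lip edge at about row 137. I check both against the grip model.

```bash
python3 - <<'E'
from h import *
import pickle
cal,o=pickle.load(open("w4.pkl","rb")); im=cv2.imread("pics/w4.png"); g=cv2.cvtColor(im,cv2.COLOR_BGR2GRAY)
R,p=o["ee_rot"],o["ee_pos"]
for q in [(.0593,-.03,-.0198),(.0593,.03,-.0198)]: 
    w=p+R@np.array(q); print("pred",w,proj(cal,w))
a=ray(cal,(252,188),w[2]);b=ray(cal,(393,188),w[2]); print("meas",a,b)
print([(r,int(g[r,340:348].mean())) for r in range(90,150)])
print([(c,int(g[115,c])) for c in list(range(278,294))+list(range(348,364))])
for h in(.046,.048,.050): print(h,"lip",ray(cal,(322,136),h+.014),"ledge",ray(cal,(322,143.5),h),[ray(cal,(c,115),h+.014)[0].round(4) for c in (286,356)])
E
```

```text
pred [ 0.53239846 -0.11115512  0.16724147] [247.59754398 187.92207684]
pred [ 0.59239755 -0.11148482  0.16723036] [391.22696277 187.97721858]
meas [ 0.53423157 -0.1112015   0.16723036] [ 0.59313926 -0.11149841  0.16723036]
[(90, 125), (91, 123), (92, 130), (93, 132), (94, 124), (95, 127), (96, 134), (97, 138), (98, 156), (99, 193), (100, 205), (101, 207), (102, 205), (103, 201), (104, 196), (105, 194), (106, 194), (107, 195), (108, 194), (109, 179), (110, 167), (111, 166), (112, 166), (113, 165), (114, 165), (115, 167), (116, 170), (117, 172), (118, 172), (119, 174), (120, 173), (121, 173), (122, 173), (123, 171), (124, 170), (125, 172), (126, 171), (127, 169), (128, 166), (129, 164), (130, 161), (131, 160), (132, 159), (133, 158), (134, 159), (135, 159), (136, 159), (137, 150), (138, 145), (139, 153), (140, 158), (141, 159), (142, 161), (143, 162), (144, 161), (145, 136), (146, 116), (147, 117), (148, 118), (149, 119)]
[(278, 116), (279, 108), (280, 109), (281, 108), (282, 107), (283, 106), (284, 108), (285, 116), (286, 142), (287, 162), (288, 164), (289, 164), (290, 166), (291, 167), (292, 169), (293, 167), (348, 161), (349, 160), (350, 162), (351, 163), (352, 161), (353, 164), (354, 164), (355, 153), (356, 117), (357, 109), (358, 108), (359, 109), (360, 107), (361, 110), (362, 109), (363, 110)]
0.046 lip [ 0.56372873 -0.10734188  0.06      ] ledge [ 0.56372929 -0.11493994  0.046     ] [np.float64(0.5394), np.float64(0.5868)]
0.048 lip [ 0.56372555 -0.10702427  0.062     ] ledge [ 0.56372628 -0.11458092  0.048     ] [np.float64(0.5396), np.float64(0.5866)]
0.05 lip [ 0.56372238 -0.10670665  0.064     ] ledge [ 0.56372328 -0.11422191  0.05      ] [np.float64(0.5398), np.float64(0.5864)]
```

The model and the view agree to under 1 mm. I lower the tilted end above the +y ledge, to just over the highest possible ledge height.

move_arm(increments="0.25 0.05 1.4 0 0 0 5.5;0.45 0 2.4 0 0 0 5.5;0.45 0 2.5 0 0 0 5.5;0.45 0 2.4 0 0 0 5.5;0.27 0 1.56 0 0 0 5.5")

```text
time: 8.77
ee_pos: [0.5609, -0.1726, 0.0501]
ee_rot: [[0.005, 1.0, -0.004], [0.985, -0.006, -0.173], [-0.173, -0.003, -0.985]]
wrist_force: [-1.2, 0.8, -0.9]
opening: 0.0592
grip_force: 35.0
```

move_arm(increments="0.017 0 0.1 0 0 0 5.5;0.017 0 0.1 0 0 0 5.5;0 0 0 0 0 0 5.5;0 0 0 0 0 0 5.5;0 0 0 0 0 0 5.5")

```text
time: 9.18
ee_pos: [0.5635, -0.1726, 0.053]
ee_rot: [[0.005, 1.0, 0.001], [0.985, -0.005, -0.175], [-0.175, 0.002, -0.985]]
wrist_force: [-0.3, -0.9, -1.4]
opening: 0.0595
grip_force: 35.0
```

move_arm(increments="0 0 0 0 0 0 5.5;0 0 0 0 0 0 5.5;0 0 0 0 0 0 5.5;0 0 0 0 0 0 5.5;0 0 0 0 0 0 5.5")

```text
time: 9.6
ee_pos: [0.5627, -0.1723, 0.0518]
ee_rot: [[0.004, 1.0, -0.001], [0.985, -0.004, -0.174], [-0.174, 0.0, -0.985]]
wrist_force: [-0.8, 0.3, -1.2]
opening: 0.0593
grip_force: 35.0
```

move_arm(increments="0.017 0 0.1 0 0 0 5.5;0 0 0 0 0 0 5.5;0.017 0 0.1 0 0 0 5.5;0 0 0 0 0 0 5.5;0 0 0 0 0 0 5.5")

```text
time: 10.02
ee_pos: [0.5626, -0.1723, 0.0496]
ee_rot: [[0.004, 1.0, -0.001], [0.985, -0.004, -0.174], [-0.174, -0.0, -0.985]]
wrist_force: [-0.1, 1.3, -0.9]
opening: 0.059
grip_force: 35.0
```

move_arm(increments="0.017 0 0.1 0 0 0 5.5;0 0 0 0 0 0 5.5;0 0 0 0 0 0 5.5;0 0 0 0 0 0 5.5;0 0 0 0 0 0 5.5")

```text
time: 10.43
ee_pos: [0.5627, -0.1723, 0.0487]
ee_rot: [[0.004, 1.0, -0.001], [0.985, -0.004, -0.174], [-0.174, -0.0, -0.985]]
wrist_force: [-0.0, 0.1, -2.3]
opening: 0.0594
grip_force: 35.0
```

move_arm(increments="0.017 0 0.1 0 0 0 5.5;0 0 0 0 0 0 5.5;0 0 0 0 0 0 5.5;0 0 0 0 0 0 5.5;0 0 0 0 0 0 5.5")

```text
time: 10.85
ee_pos: [0.5627, -0.1723, 0.0477]
ee_rot: [[0.004, 1.0, -0.001], [0.985, -0.004, -0.174], [-0.174, 0.0, -0.985]]
wrist_force: [0.4, -0.5, -1.2]
opening: 0.0595
grip_force: 35.0
```

move_arm(increments="0.012 0 0.07 0 0 0 5.5;0 0 0 0 0 0 5.5;0 0 0 0 0 0 5.5;0 0 0 0 0 0 5.5;0 0 0 0 0 0 5.5")

```text
time: 11.27
ee_pos: [0.5627, -0.1723, 0.047]
ee_rot: [[0.004, 1.0, -0.001], [0.985, -0.004, -0.174], [-0.174, 0.0, -0.985]]
wrist_force: [-0.1, 0.7, -0.9]
opening: 0.059
grip_force: 35.0
```

move_arm(increments="0.012 0 0.07 0 0 0 5.5;0 0 0 0 0 0 5.5;0 0 0 0 0 0 5.5;0 0 0 0 0 0 5.5;0 0 0 0 0 0 5.5")

```text
time: 11.68
ee_pos: [0.5627, -0.1724, 0.0463]
ee_rot: [[0.004, 1.0, -0.001], [0.985, -0.004, -0.174], [-0.174, -0.0, -0.985]]
wrist_force: [-0.4, -0.2, -0.2]
opening: 0.0594
grip_force: 35.0
```

move_arm(increments="0.01 0 0.06 0 0 0 5.5;0 0 0 0 0 0 5.5;0 0 0 0 0 0 5.5;0 0 0 0 0 0 5.5;0 0 0 0 0 0 5.5")

```text
time: 12.1
ee_pos: [0.5627, -0.1724, 0.0457]
ee_rot: [[0.004, 1.0, -0.001], [0.985, -0.004, -0.174], [-0.174, 0.0, -0.985]]
wrist_force: [-0.3, -0.3, 0.2]
opening: 0.0594
grip_force: 35.0
```

```bash
python3 - <<'E'
from h import *
F=[];T=[]
for i in range(5):
    vision.snapshot("top"); o=monitor.get_obs(); F.append(o["wrist_force"]); T.append(o["wrist_torque"])
print(np.mean(F,0),np.std(F,0),np.mean(T,0),o["ee_pos"],o["time"])
E
```

```text
[ 0.0796677  -0.19638663 -0.17442113] [0.56218903 0.45753577 0.44997247] [ 0.204907   -0.09101421 -0.00771579] [ 0.56272531 -0.17238686  0.04569084] 12.35
```

move_arm(increments="0.01 0 0.06 0 0 0 5.5;0 0 0 0 0 0 5.5;0 0 0 0 0 0 5.5")

```text
time: 12.6
ee_pos: [0.5627, -0.1724, 0.0451]
ee_rot: [[0.004, 1.0, -0.001], [0.985, -0.004, -0.174], [-0.174, 0.0, -0.985]]
wrist_force: [-0.6, 0.8, 1.2]
opening: 0.0596
grip_force: 35.0
```

```bash
cat >f.py <<'E'
from h import *
F=[];T=[]
for i in range(5):
    vision.snapshot("top"); o=monitor.get_obs(); F.append(o["wrist_force"]); T.append(o["wrist_torque"])
print(np.mean(F,0).round(2),np.mean(T,0).round(3),o["ee_pos"],round(o["time"],2))
E
python3 f.py
```

```text
[-0.76 -0.54  1.42] [ 0.239 -0.028  0.013] [ 0.56271033 -0.17238817  0.04510224] 12.85
```

Contact on the ledge is felt: force rises about 2.6 N/mm, putting the ledge top near z = 49.4 mm, in line with the vision estimate. I back off 2 mm and tuck the end in under the lip.

move_arm(increments="-0.018 0 -0.1 0 0 0 5.5;-0.018 0 -0.1 0 0 0 5.5;0 0 0 0 0 0 5.5;0 0 0 0 0 0 5.5;0 0 0 0 0 0 5.5", squeeze=45)

```text
time: 13.27
ee_pos: [0.5625, -0.1723, 0.0469]
ee_rot: [[0.004, 1.0, -0.001], [0.985, -0.004, -0.174], [-0.174, -0.0, -0.985]]
wrist_force: [0.6, -0.2, -0.8]
opening: 0.0591
grip_force: 45.0
```

move_arm(increments="0.197 0 -0.035 0 0 0 5.5;0.197 0 -0.035 0 0 0 5.5;0.197 0 -0.035 0 0 0 5.5;0.1 0 -0.017 0 0 0 5.5;0 0 0 0 0 0 5.5")

```text
time: 13.68
ee_pos: [0.5627, -0.1648, 0.0471]
ee_rot: [[0.004, 1.0, -0.001], [0.985, -0.004, -0.174], [-0.174, -0.0, -0.985]]
wrist_force: [1.4, -0.3, 0.1]
opening: 0.0589
grip_force: 45.0
```

```bash
python3 f.py
```

```text
[ 0.15 -0.25 -0.91] [ 0.239 -0.1    0.006] [ 0.56267123 -0.16547832  0.04706828] 13.93
```

move_arm(increments="0.1 0 -0.017 0 0 0 5.5;0.1 0 -0.017 0 0 0 5.5;0.1 0 -0.017 0 0 0 5.5;0.1 0 -0.018 0 0 0 5.5;0.1 0 -0.018 0 0 0 5.5")

```text
time: 14.35
ee_pos: [0.5627, -0.1604, 0.0471]
ee_rot: [[0.004, 1.0, -0.001], [0.985, -0.004, -0.174], [-0.174, -0.0, -0.985]]
wrist_force: [-0.2, -0.7, -0.7]
opening: 0.059
grip_force: 45.0
```

```bash
python3 f.py
```

```text
[-0.04 -0.94 -0.69] [ 0.024 -0.127  0.004] [ 0.56271817 -0.16038849  0.04709128] 14.6
```

move_arm(increments="0.1 0 -0.018 0 0 0 5.5;0.1 0 -0.018 0 0 0 5.5;0.1 0 -0.018 0 0 0 5.5;0.1 0 -0.018 0 0 0 5.5;0.1 0 -0.018 0 0 0 5.5")

```text
time: 15.02
ee_pos: [0.5627, -0.1555, 0.0472]
ee_rot: [[0.004, 1.0, -0.001], [0.985, -0.004, -0.174], [-0.174, 0.0, -0.985]]
wrist_force: [-0.4, -3.2, -0.6]
opening: 0.0591
grip_force: 45.0
```

```bash
python3 f.py
```

```text
[-0.13 -3.18 -0.7 ] [-0.415 -0.106  0.009] [ 0.56273864 -0.1553318   0.04711129] 15.27
```

move_arm(increments="0.12 0 -0.021 0 0 0 5.5;0.12 0 -0.021 0 0 0 5.5;0.12 0 -0.021 0 0 0 5.5;0.12 0 -0.021 0 0 0 5.5;0.12 0 -0.021 0 0 0 5.5")

```text
time: 15.68
ee_pos: [0.5627, -0.1495, 0.0471]
ee_rot: [[0.004, 1.0, -0.001], [0.985, -0.004, -0.175], [-0.175, -0.0, -0.985]]
wrist_force: [0.2, -5.5, 0.1]
opening: 0.0591
grip_force: 45.0
```

move_arm(increments="0.12 0 -0.021 0 0 0 5.5;0.12 0 -0.021 0 0 0 5.5;0.12 0 -0.021 0 0 0 5.5;0.12 0 -0.021 0 0 0 5.5;0.12 0 -0.021 0 0 0 5.5")

```text
time: 16.1
ee_pos: [0.5628, -0.1441, 0.0473]
ee_rot: [[0.005, 1.0, -0.001], [0.984, -0.005, -0.175], [-0.175, 0.0, -0.984]]
wrist_force: [0.1, -7.5, -0.5]
opening: 0.0591
grip_force: 45.0
```

```bash
python3 f.py; python3 - <<'E'
from h import *
import pickle
o=monitor.get_obs(); cal=vision.get_calibration("wrist"); im=vision.snapshot("wrist"); pickle.dump((cal,o),open("w5.pkl","wb")); cv2.imwrite("pics/w5.png",im)
R,p=o["ee_rot"],o["ee_pos"]
for q in [(.0593,.03,-.0198),(-.0607,.03,-.0138),(-.0607,-.03,-.0138)]: print(p+R@np.array(q),proj(cal,p+R@np.array(q)))
print("n lip",[proj(cal,[x,-.1567-.049,.0634]) for x in (.54,.586)])
E
```

```text
[ 0.37 -7.09 -0.47] [-1.348 -0.189  0.009] [ 0.56274087 -0.14415984  0.0472438 ] 16.35
[ 0.59305437 -0.08245965  0.05633818] [391.20432625 188.05385769]
[ 0.59244803 -0.20165047  0.07147689] [376.13483981 413.18809395]
[ 0.5324488  -0.20134559  0.07147417] [263.22793931 413.19705334]
n lip [array([279.56435095, 405.51605573]), array([362.00739097, 405.22036049])]
```

View pics/w5.png

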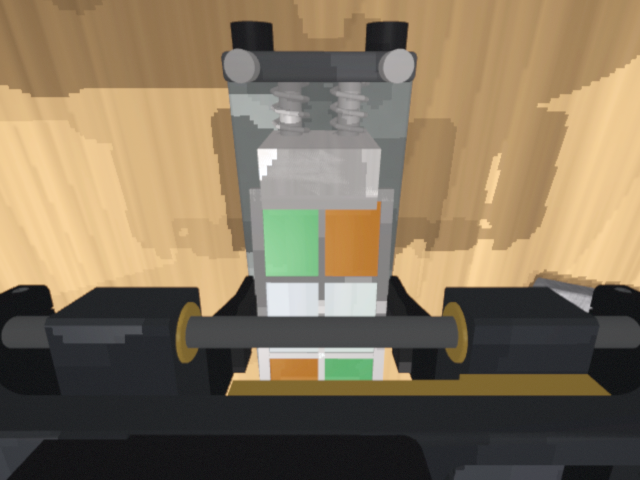

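The view shows the leading end tucked under the +y jaw's lip, the jaw pushed back about 18 mm, and the panel still seated the same in the grip (side edges at columns 252 and 393). The force is 7 N. The far end has about 3–4 mm clearance to the other lip, so I start levelling about the tucked end.

move_arm(increments="0.086 0 0.198 0 0.035 0 5.5;0.079 0 0.201 0 0.035 0 5.5;0.072 0 0.204 0 0.035 0 5.5;0 0 0 0 0 0 5.5;0 0 0 0 0 0 5.5")

```text
time: 16.82
ee_pos: [0.5627, -0.1436, 0.0408]
ee_rot: [[0.007, 1.0, -0.0], [0.997, -0.007, -0.071], [-0.071, 0.0, -0.997]]
wrist_force: [-0.1, -7.8, 0.0]
opening: 0.0591
grip_force: 45.0
```

```bash
python3 f.py; python3 -c "
from h import *
print(monitor.get_obs()['ee_rot'].round(4))"
```

```text
[ 0.13 -7.45 -0.4 ] [-1.537 -0.107  0.047] [ 0.56273603 -0.14287568  0.04085162] 17.07
[[ 5.300e-03  1.000e+00 -3.000e-04]
 [ 9.974e-01 -5.300e-03 -7.130e-02]
 [-7.130e-02  1.000e-04 -9.975e-01]]
```

move_arm(increments="0.05 0 0.15 0 0.026 0 5.5;0.05 0 0.15 0 0.025 0 5.5;0 0 0 0 0 0 5.5;0 0 0 0 0 0 5.5;0 0 0 0 0 0 5.5")

```text
time: 17.48
ee_pos: [0.5628, -0.1422, 0.0377]
ee_rot: [[0.005, 1.0, 0.0], [1.0, -0.005, -0.02], [-0.02, 0.0, -1.0]]
wrist_force: [-0.0, -8.4, 0.4]
opening: 0.0591
grip_force: 45.0
```

```bash
python3 f.py
```

```text
[-0.14 -7.63 -1.05] [-1.62  -0.098  0.058] [ 0.56282057 -0.14203164  0.03779896] 17.73
```

move_arm(increments="0.03 0 0.08 0 0.01 0 5.5;0.03 0 0.08 0 0.01 0 5.5;0 0 0 0 0 0 5.5;0 0 0 0 0 0 5.5;0 0 0 0 0 0 5.5")

```text
time: 18.15
ee_pos: [0.5629, -0.1416, 0.0363]
ee_rot: [[0.005, 1.0, 0.0], [1.0, -0.005, -0.001], [-0.001, 0.0, -1.0]]
wrist_force: [-0.5, -7.8, 0.5]
opening: 0.0595
grip_force: 45.0
```

```bash
python3 f.py
```

```text
[-0.6  -7.67  1.06] [-1.687  0.045  0.068] [ 0.56287818 -0.14154623  0.0363362 ] 18.4
```

move_arm(increments="0 0 -0.03 0 0 0 5.5;-0.1 0 0 0 0 0 5.5;-0.1 0 0 0 0 0 5.5;-0.1 0 0 0 0 0 5.5;-0.1 0 0 0 0 0 5.5")

```text
time: 18.82
ee_pos: [0.5629, -0.145, 0.0364]
ee_rot: [[0.005, 1.0, 0.0], [1.0, -0.005, 0.0], [0.0, 0.0, -1.0]]
wrist_force: [-0.7, -6.1, -0.7]
opening: 0.0591
grip_force: 45.0
```

```bash
python3 f.py
```

```text
[-0.28 -6.75 -1.2 ] [-1.368 -0.079  0.047] [ 0.56287662 -0.14500116  0.03644738] 19.07
```

move_arm(increments="-0.1 0 0 0 0 0 5.5;-0.1 0 0 0 0 0 5.5;-0.1 0 0 0 0 0 5.5;0 0 0 0 0 0 5.5;0 0 0 0 0 0 5.5")

```text
time: 19.48
ee_pos: [0.5628, -0.1477, 0.0364]
ee_rot: [[0.005, 1.0, 0.0], [1.0, -0.005, 0.0], [0.0, 0.0, -1.0]]
wrist_force: [-0.9, -5.2, -1.1]
opening: 0.059
grip_force: 45.0
```

```bash
python3 f.py
```

```text
[-0.23 -5.06 -0.75] [-1.123 -0.085  0.022] [ 0.56283566 -0.14759685  0.03642525] 19.73
```

move_arm(increments="-0.1 0 0 0 0 0 5.5;-0.1 0 0 0 0 0 5.5;-0.1 0 0 0 0 0 5.5;0 0 0 0 0 0 5.5;0 0 0 0 0 0 5.5")

```text
time: 20.15
ee_pos: [0.5628, -0.1502, 0.0364]
ee_rot: [[0.004, 1.0, 0.0], [1.0, -0.004, 0.001], [0.001, 0.0, -1.0]]
wrist_force: [0.0, -4.6, -0.1]
opening: 0.0591
grip_force: 45.0
```

```bash
python3 f.py
```

```text
[ 0.64 -4.58 -1.16] [-0.94  -0.184  0.   ] [ 0.56282946 -0.15008586  0.03641558] 20.4
```

move_arm(increments="-0.1 0 0 0 0 0 5.5;-0.1 0 0 0 0 0 5.5;-0.1 0 0 0 0 0 5.5;-0.07 0 0 0 0 0 5.5;0 0 0 0 0 0 5.5")

```text
time: 20.82
ee_pos: [0.5628, -0.1535, 0.0364]
ee_rot: [[0.004, 1.0, 0.0], [1.0, -0.004, 0.001], [0.001, 0.0, -1.0]]
wrist_force: [-0.7, -1.2, 0.6]
opening: 0.0591
grip_force: 45.0
```

```bash
python3 f.py
```

```text
[ 0.31 -1.85 -0.44] [-0.297 -0.217  0.014] [ 0.56281667 -0.15352132  0.03641584] 21.07
```

move_arm(increments="-0.1 0 0 0 0 0 5.5;-0.1 0 0 0 0 0 5.5;0 0 0.03 0 0 0 5.5;0 0 0 0 0 0 5.5;0 0 0 0 0 0 5.5")

```text
time: 21.48
ee_pos: [0.5628, -0.1557, 0.0361]
ee_rot: [[0.004, 1.0, 0.0], [1.0, -0.004, 0.001], [0.001, 0.0, -1.0]]
wrist_force: [-0.2, -0.1, 0.7]
opening: 0.0592
grip_force: 45.0
```

```bash
python3 f.py
```

```text
[0.58 0.1  0.5 ] [ 0.018 -0.155  0.044] [ 0.56282856 -0.15571257  0.03613739] 21.73
```

Both jaws are balanced (Fy ≈ 0) and the panel rests lightly on the ledges. Now I ease the grip and open.

move_arm(increments="0 0 0 0 0 0 5.5;0 0 0 0 0 0 5.5;0 0 0 0 0 0 5.5;0 0 0 0 0 0 5.5;0 0 0 0 0 0 5.5", squeeze=8)

```text
time: 22.15
ee_pos: [0.5628, -0.1557, 0.0361]
ee_rot: [[0.004, 1.0, 0.0], [1.0, -0.004, 0.001], [0.001, 0.0, -1.0]]
wrist_force: [-0.0, 0.0, 2.2]
opening: 0.0598
grip_force: 8.0
```

move_arm(increments="0 0 0 0 0 0 6.1;0 0 0 0 0 0 6.2;0 0 0 0 0 0 6.4;0 0 0 0 0 0 6.8;0 0 0 0 0 0 7.4", squeeze=3)

```text
time: 22.57
ee_pos: [0.5626, -0.1558, 0.036]
ee_rot: [[0.004, 1.0, -0.0], [1.0, -0.004, 0.001], [0.001, -0.0, -1.0]]
wrist_force: [0.1, 1.0, 0.1]
opening: 0.0688
grip_force: 0.0
```

move_arm(increments="0 0 0 0 0 0 8.2;0 0 0 0 0 0 8.5;0 0 0 0 0 0 8.5;0 0 0 0 0 0 8.5;0 0 0 0 0 0 8.5")

```text
time: 22.98
ee_pos: [0.5627, -0.1558, 0.0361]
ee_rot: [[0.004, 1.0, -0.0], [1.0, -0.004, 0.001], [0.001, -0.0, -1.0]]
wrist_force: [-0.0, 0.2, -0.1]
opening: 0.0847
grip_force: 0.0
```

```bash
python3 f.py; python3 - <<'E'
from h import *
import pickle
s=vision.snapshot("side"); t=vision.snapshot("top")
o=monitor.get_obs(); cal=vision.get_calibration("wrist"); im=vision.snapshot("wrist"); pickle.dump((cal,o),open("w6.pkl","wb")); cv2.imwrite("pics/w6.png",im); print(o["opening"])
c=cv2.resize(s[230:370,260:380],None,fx=3,fy=3,interpolation=cv2.INTER_CUBIC)
w=im[60:480,140:500]; w=cv2.resize(w,(360,420)); 
cv2.imwrite("pics/w6c.png",np.hstack([w,c]))
E
```

```text
[ 0.15  0.03 -0.29] [ 0.002 -0.117  0.012] [ 0.56274145 -0.15582769  0.03608329] 23.23
0.0851099260974524
```

View pics/w6c.png

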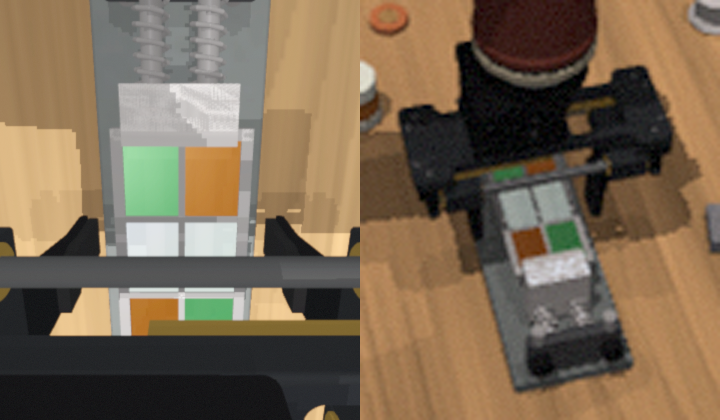

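Both views show the panel's ends under both lips, with the fingers clear on each side. Retreating straight up.

move_arm(increments="0 0 -0.5 0 0 0 8.5;0 0 -1.5 0 0 0 8.5;0 0 -3 0 0 0 8.5;0 0 -4 0 0 0 8.5;0 0 -4 0 0 0 8.5")

```text
time: 23.8
ee_pos: [0.562, -0.1555, 0.1673]
ee_rot: [[0.004, 1.0, -0.001], [1.0, -0.004, 0.002], [0.002, -0.001, -1.0]]
wrist_force: [1.2, -0.2, 2.0]
opening: 0.0851
grip_force: 0.0
```

move_arm(increments="0 0 -4 0 0 0 8.5;0 0 -4 0 0 0 8.5;0 0 -1 0 0 0 8.5;0 0 0 0 0 0 8.5;0 0 0 0 0 0 8.5")

```text
time: 24.22
ee_pos: [0.5629, -0.156, 0.2566]
ee_rot: [[0.004, 1.0, 0.001], [1.0, -0.004, 0.0], [0.0, 0.001, -1.0]]
wrist_force: [0.4, -0.2, -1.4]
opening: 0.0848
grip_force: 0.0
```

```bash
python3 f.py; python3 - <<'E'
from h import *
o=monitor.get_obs(); cal=vision.get_calibration("wrist"); im=vision.snapshot("wrist"); cv2.imwrite("pics/w7.png",im)
s=vision.snapshot("side")
c=cv2.resize(s[240:370,270:370],(400,520),interpolation=cv2.INTER_CUBIC); w=cv2.resize(im[0:300,230:460],(399,520),interpolation=cv2.INTER_CUBIC)
cv2.imwrite("pics/w7c.png",np.hstack([w,c]))
E
```

```text
[-0.13  0.6  -0.2 ] [-0.026 -0.114 -0.027] [ 0.56212541 -0.15592682  0.25465004] 24.47
```

View pics/w7c.png

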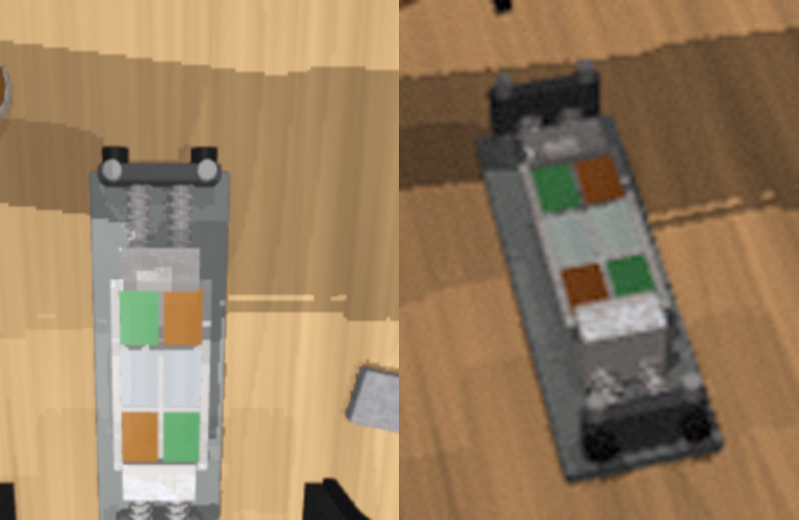

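The panel sits level and centred with an end under each lip, and nothing else has moved, so I hand the job in.

```bash
python3 -c "
from cell import env
print(env.finish_job())"
```

```text
the job is handed in; nothing more can be done
None
```

The panel is clamped level and centred in the spring holder with an end in each groove, nothing else was seen to move, and the job was handed in at about 25 s; the highest holder load read was about 8.5 N, and no verdict came back.

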